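Hang a ribbon reel on the dispensing track and close up the row

ROBOT

A 6-joint arm with a two-finger parallel gripper is mounted at the origin on a cart in front of the work surface, level with it; the furniture and walls round the work are solid. World frame = base frame: x ahead of the robot, y to its left, z up, the work surface at z = 0. Lengths are in mm, angles in rad, forces in N, time in s.
With the tool pointing down it reaches from about 275 to 825 mm from the base axis. Payload 5.2 kg.
Tool frame: the origin (TCP) lies at the very end of the fingers, on their centre line; the grasp point (between the pads) lies 19 mm behind it; z points along the fingers, y is the line along which they close (so a half turn about z gives the same grasp; the last joint's range is limited). The gripper opens to 93 mm and grips with 3 to 60 N. Pads are 15 mm wide; open, the fingers measure 128 mm over their backs; the gripper's body (75 mm by 188 mm) begins 65 mm behind the grasp point.
Start: joints at [-1.405, 0.259, 1.535, -0, 1.348, -0.203], TCP at [198.294, -513.015, 218.653] pointing down, gripper open.
Joint ranges: [-3.14, 3.14], [-0.91, 2.08], [0.19, 2.58], [-1.22, 4.36], [0.22, 2.71], [-3.12, 3.12]. Speed limits (rad/s): [2.57, 2.57, 3.14, 3.14, 3.14, 3.14].

INTERFACE

Orientations are given as [roll, pitch, yaw] about the fixed x, y, z axes, in that order (R = Rz(yaw) Ry(pitch) Rx(roll)).
In Python, from bench import robot gives the robot as it stands. The module is installed in compiled form; this text tells all that it offers. Calls block until the motion is done:
- robot.move_ptp(position, orientation): joint-space move of the TCP to a pose.
- robot.move_linear(position, ori=None, speed=150, f_stop=None): straight line of the TCP; ori=None keeps the orientation; speed is the mean speed in mm/s. With f_stop (N) it stops when the force on the tool has changed by that much, and returns True; else False.
- robot.move_j(angles): joint-space move.
- robot.move_gripper(opening): opening from 0.0 (shut) to 1.0 (fully open); the grip force is fixed at half the most; returns when the fingers have stopped.
- robot.sleep(seconds).
- robot.inverse_kinematics(position, orientation): joint angles nearest the present ones, or None.
- robot.get_image(name): name is "scene" or "top" or "wrist"; returns a dict with "img" (420x560x3 uint8, blue, green, red), "fovy" (degrees; the focal length in pixels is half the picture's height over the tangent of half this angle, whatever the lens; pixels are square), "cx", "cy" (the principal point, pixels), "eye" and "orientation" of the camera in the world. Camera axes: x right, y down, z forward; pixel columns grow to the right and rows downward; lengths in mm; the calibration is good to about 2 mm. A picture is of the moment at which its call begins. There is no depth.
A pose or a line that the arm cannot do raises robot.MotionError and nothing moves.
- robot.hand_in(): hands the job in; it is judged then, once.
Readings, each from a call of its own:
- robot.current_t(): time.
- robot.current_qpos(): joint angles.
- robot.current_joint_vel(): joint speeds.
- robot.current_joint_efforts(): joint torques, N m.
- robot.current_tcp_pos(): TCP position.
- robot.current_eef_rot(): TCP orientation.
- robot.current_contact_force(): force on the tool from outside, world axes, zero at the start.
- robot.current_ft_torque(): the same for the moment, N m.
- robot.current_gripper_width(): opening from 0.0 (shut) to 1.0 (fully open).
- robot.current_finger_force(): force on a finger pad.
Only numpy, scipy, OpenCV 4.12 (cv2) and the standard library are available. Lean on these libraries where they do the work, as an engineer would, in place of code of your own. Each camera call takes 0.05 s, during which the arm holds its last target. There are 200 camera calls.

TASK

Hang the red ribbon reel on the dispensing track beside the yellow one: hold its hanger by the red finger grip, lead the hanger's runner into the open right-hand end of the slotted track and push it in past the spring catch. Keep sliding until it has pushed the yellow reel ahead of it up against the end stop inside the track, and press the row together there for a moment, firmly (some 12 newtons), never straining the hangers or the track (25 newtons) at any time. Let go and leave both reels hanging on the track with their runners touching; leave the other things on the worktop where they are.

Things in the scene. Friction and masses are not known exactly. Their poses are not given: they have to be found in the camera images.
- rail: Fixed stand: upright white panel on a dark foot plate, along its top an aluminium track 300 long, 21 deep, 36 high, slotted in front. Origin on the worktop below the track's middle; its y runs along the track, +x to its back, z up. Channel centre line at x=0, z=150, y=-150 (open end) to +150 (capped); inside 15 deep (x) by 30 high, front slot 10 high. On top near the open end: catch with a red knob, up to z=205.
- rail_mouth (a point): Centre of the channel's open end (rail frame x=0, y=-150, z=150 mm). A runner enters here, moving along the rail's +y. Axes as the rail's. Towards the far end a rigid end stop is clamped in the channel (small black thumbscrew on top); its face lies anywhere from y=+100 to +135 mm in the rail frame, its place is not given and must be felt.
- catch (a joint): Height in m by which the sprung roller of the catch is lifted; 0 = down. It sits 16 mm inside the mouth and hangs 6 to 7 mm below the channel's ceiling. An entering runner lifts it 2 to 5 mm, which takes about 3 to 10 N of push; it drops again behind the runner's tail.
- hanger_grip (a point): Grasp point on the loose hanger's red upright grip: 16 thick (x), 20 wide (y: close the fingers along y), its top 16 mm above this point, free for 36 mm below. Starts standing on the worktop, grip 120 mm up. Hanger: white stirrup 76 wide (y) round a red reel, about 0.2 kg; lowest edge 120 mm below this point, reel front 54 mm before it (-x). z up, +x to the runner side.
- hanger_runner (a point): Centre of the loose hanger's black runner, 12 thick (x), 26 high, 84 long (y) with tapered noses at both ends, joined by a 6 mm high neck to a white back plate whose rear face lies 13 mm before this point (-x). The runner is 29.5 mm behind (+x) and 36 mm below the grip point. +y points forward as it enters. On the track this point lies on the channel's centre line within 2 mm.
- neighbour_runner (a point): Centre of the runner of the like hanger with the yellow reel and yellow grip, already hanging loose in the track, short of the end stop; it slides with 1 to 5 N. When the two runners touch nose to nose, the two runner points are 84 mm apart. It sags up to 2 mm and leans forward about 3 degrees.
- balloon_weight: Blue foil-wrapped balloon weight, 45x45x46 mm, bystander on the worktop; origin under its centre.
- white_roll: Roll of white paper stickers lying flat, 66 mm across, 30 high, bystander; origin under its centre.
- gold_weight: Gold foil-wrapped balloon weight, 45x45x46 mm, bystander on the worktop near the track's open end; origin under its centre.

How it is judged:
By the outcome, as a careful person would: the job done as asked, in the order asked, and still so for the second after the job is handed in, with the robot touching nothing.
It also fails if it takes over 61 s, if anything falls off the work surface, if the arm or the gripper's body presses on something with over 40 N, if the wrist force passes 120 N, or if a joint passes its speed limit or range.

## Working session

There is one attempt and no reset: what is moved stays moved. The work goes in short steps, each a Python script; the robot and the scene stay as the last script left them, time stands still between calls to the robot, and variables do not carry over. Pictures are saved under pics/ and viewed, at most 10 in all, crops included, and the job is handed in when it is done.

```bash
mkdir -p pics
python3 - <<'E'
from bench import robot
import cv2
for n in("scene","top","wrist"):
    d=robot.get_image(n); cv2.imwrite(f"pics/{n}0.png",d["img"])
    print(n,d["fovy"],d["cx"],d["cy"],d["eye"],d["orientation"])
a=cv2.imread("pics/scene0.png");b=cv2.imread("pics/top0.png")
print(robot.current_t(),robot.current_eef_rot())
E
```

```text
scene 51.699709116444325 279.3813805894757 207.84957314068768 [163.16091274 702.01985013 541.5018809 ] [-2.0012769   0.01213115 -2.74261133]
top 56.62405161985042 282.6501787984363 208.33364838752124 [ 362.99491276 -144.38683187  994.82637136] [-2.93830759e+00 -1.31750407e-03 -1.44629606e+00]
wrist 67.21661676799157 278.239657297923 209.75846827160305 [ 271.29711487 -484.30160762  383.30070633] [ 2.85704684e+00  2.15436777e-03 -1.20192403e+00]
0.15 [-3.14025131e+00 -3.15637259e-04  3.68789923e-01]
```

View pics/scene0.png

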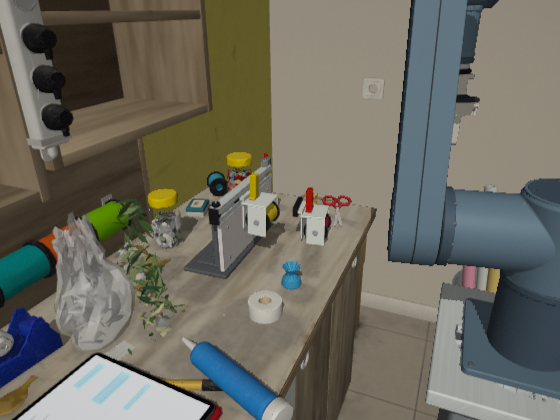

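View pics/top0.png

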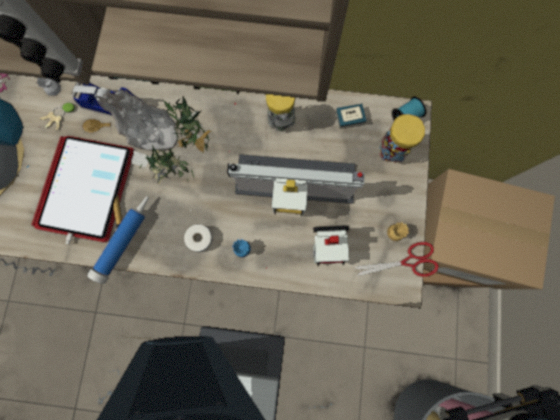

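The scene picture shows the track edge-on. In the top view the track runs from (233,168) to (362,178), with the red knob at about (360,176). The yellow grip is at (291,186), the red grip at (333,240), and the gold weight at (398,231). Next I'll enlarge the parts that matter.

Run:
```python
import cv2
b=cv2.imread("pics/top0.png")[140:280,220:420]; cv2.imwrite("pics/topc.png",cv2.resize(b,None,fx=4,fy=4,interpolation=2))
s=cv2.imread("pics/scene0.png")[150:290,180:380]; s=cv2.resize(s,None,fx=4,fy=4,interpolation=2);cv2.imwrite("pics/scenec.png",s)
```

```text
(no output)
```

View pics/topc.png

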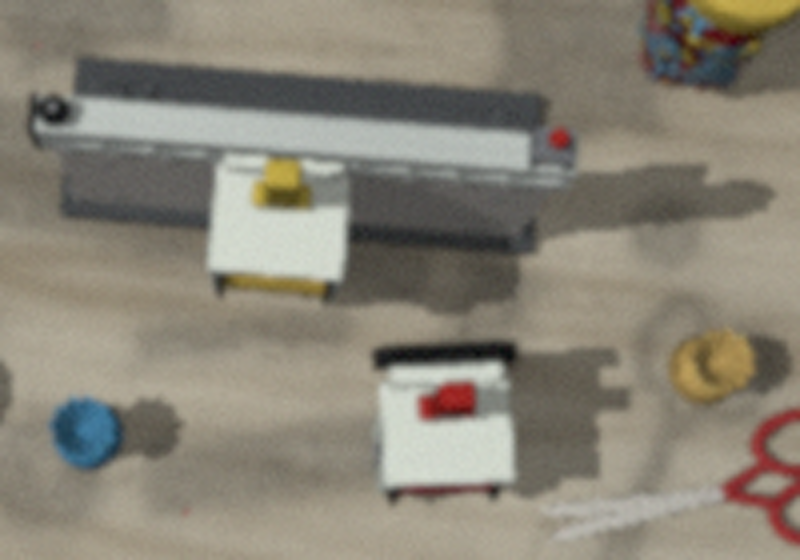

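View pics/scenec.png

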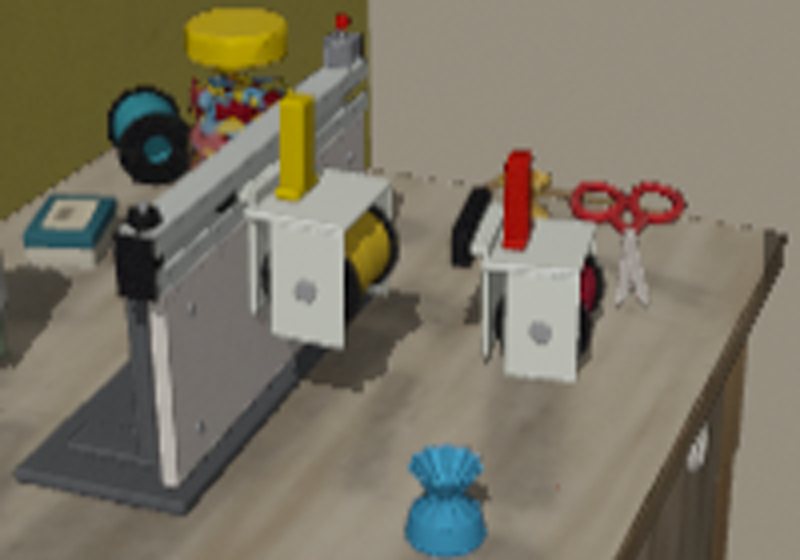

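View pics/wrist0.png

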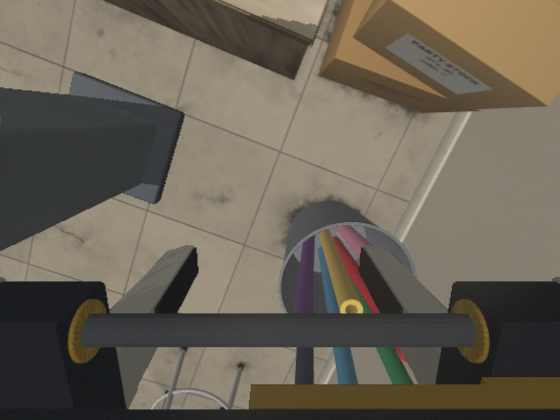

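Enlarged top crop (4x, offset 220,140): red grip top face at about (458,398), runner's top face from (376,357) to (515,354). The track's top front edge runs from (45,135) to (573,172), with the knob at (561,138). The wrist view shows only the floor. I'll do a rough fit, then take a closer wrist look.

```bash
cat > h.py <<'E'
import numpy as np, cv2
from scipy.spatial.transform import Rotation as R
from scipy.optimize import least_squares
CAM={"top":(56.62405161985042,282.6501787984363,208.33364838752124,[362.99491276,-144.38683187,994.82637136],[-2.93830759e+00,-1.31750407e-03,-1.44629606e+00]),
"scene":(51.699709116444325,279.3813805894757,207.84957314068768,[163.16091274,702.01985013,541.5018809],[-2.0012769,0.01213115,-2.74261133])}
def ray(cam,u,v):
    f,cx,cy,e,o=cam; F=210/np.tan(np.radians(f)/2)
    d=R.from_euler('xyz',o).apply([(u-cx)/F,(v-cy)/F,1]); return np.array(e),d
def atz(cam,u,v,z):
    e,d=ray(cam,u,v); return e+d*(z-e[2])/d[2]
def proj(cam,p):
    f,cx,cy,e,o=cam; F=210/np.tan(np.radians(f)/2)
    c=R.from_euler('xyz',o).inv().apply(np.atleast_2d(p)-np.array(e)); return np.c_[cx+F*c[:,0]/c[:,2],cy+F*c[:,1]/c[:,2]]
def tri(obs):
    A=0;b=0
    for c,u,v in obs:
        e,d=ray(c,u,v); d=d/np.linalg.norm(d); P=np.eye(3)-np.outer(d,d); A=A+P; b=b+P@e
    return np.linalg.solve(A,b)
def grab(robot,n):
    d=robot.get_image(n); return d["img"],(d["fovy"],d["cx"],d["cy"],d["eye"],d["orientation"])
E
python3 - <<'E'
from h import *
np.set_printoptions(precision=1,suppress=True)
T=CAM["top"];S=CAM["scene"]
t=lambda u,v:((u+.5)/4-.5+220,(v+.5)/4-.5+140)
s=lambda u,v:((u+.5)/4-.5+180,(v+.5)/4-.5+150)
print("grip",atz(T,*t(458,398),136),tri([(T,*t(458,398)),(S,*s(519,154))]))
print("runner ends",atz(T,*t(376,357),97),atz(T,*t(515,354),97))
print("knob",atz(T,*t(561,138),205),tri([(T,*t(561,138)),(S,*s(343,18))]))
for p in[(45,133),(530,167),(75,95),(535,130),(37,140),(573,172)]:print("track",p,atz(T,*t(*p),168))
for p in[(78,60),(545,95),(535,250),(62,215)]:print("foot",atz(T,*t(*p),8))
print("gold",atz(T,*t(710,370),40),"yel",atz(T,*t(287,173),200))
E
```

```text
grip [ 483.9 -245.2  136. ] [ 485.3 -244.8  136.1]
runner ends [ 507.3 -200.1   97. ] [ 519.1 -280.2   97. ]
knob [ 618.  -277.5  205. ] [ 620.2 -278.5  199. ]
track (45, 133) [597.3  -1.  168. ]
track (530, 167) [ 611.3 -268.3  168. ]
track (75, 95) [621.1 -14.2 168. ]
track (535, 130) [ 632.7 -269.1  168. ]
track (37, 140) [592.8   2.7 168. ]
track (573, 172) [ 611.4 -292.   168. ]
foot [695.3  12.6   8. ]
foot [ 709.8 -297.7    8. ]
foot [ 604.1 -300.4    8. ]
foot [589.1   7.4   8. ]
gold [ 534.1 -409.3   40. ] yel [ 582.4 -136.5  200. ]
```

```bash
cat > c.py <<'E'
import numpy as np
YAW=0.048; M=np.array([623,-293.5,150.]); D=np.pi
def w(x,y,z):  # rail-frame runner (x,y from mouth,z rel. channel) -> TCP, nominal grip
    c,s=np.cos(YAW),np.sin(YAW); x-=29.5
    return M+[c*x-s*y, s*x+c*y, z+36-19]
E
python3 - <<'E'
from bench import robot
from h import *; from c import *
g=[484.6,-245.0]
robot.move_ptp([*g,200],[D,0,.145]); 
a,cam=grab(robot,"wrist"); cv2.imwrite("pics/w1.png",a); print(cam)
robot.move_linear([*g,101],speed=120)
robot.move_gripper(0); print(robot.current_gripper_width(),robot.current_finger_force(),robot.current_contact_force())
robot.move_linear([*g,175],speed=100)
print(robot.current_contact_force())
robot.move_linear([g[0],-365,175],[D,0,YAW],speed=150)
robot.move_linear(w(0,-67,0),speed=120)
a,cam=grab(robot,"wrist"); cv2.imwrite("pics/w2.png",a); print(cam)
a,_=grab(robot,"scene"); cv2.imwrite("pics/s2.png",a)
a,_=grab(robot,"top"); cv2.imwrite("pics/t2.png",a)
print(robot.current_t(),robot.current_tcp_pos(),robot.current_eef_rot(),robot.current_contact_force(),robot.current_gripper_width())
E
```

```text
(67.21661676799157, 278.239657297923, 209.75846827160305, array([ 561.82818395, -234.23909738,  365.39338676]), array([ 2.85642152e+00,  2.29568222e-04, -1.42629220e+00]))
0.2119143232214005 29.93170917034149 [ 1.21111397 -0.24110969 -0.39852207]
[ 0.11813959  0.03256901 -1.63244708]
(67.21661676799157, 278.239657297923, 209.75846827160305, array([ 674.61212258, -357.79905808,  332.34036701]), array([ 2.85603502e+00,  8.34977233e-04, -1.52277340e+00]))
6.8333 [ 596.21223071 -362.05276814  167.32989757] [ 3.14142387e+00 -3.02918019e-05  4.74152826e-02] [-0.78297108  0.4109505  -2.47657851] 0.21309868282867894
```

View pics/w2.png

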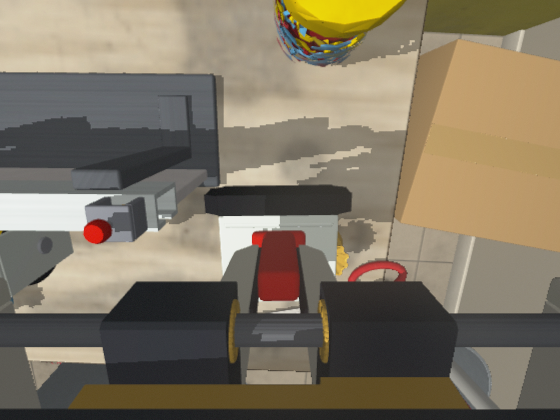

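The wrist picture shows the runner (205–350, 187–213) just right of the mouth (175,180–228), with the red knob at (97,231). A zoom will give the fit offsets.

Run:
```python
import cv2
b=cv2.imread("pics/w2.png")[155:285,70:270]; b=cv2.convertScaleAbs(cv2.resize(b,None,fx=4,fy=4,interpolation=2),alpha=1.0,beta=40); cv2.imwrite("pics/w2c.png",b)
```

```text
(no output)
```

View pics/w2c.png

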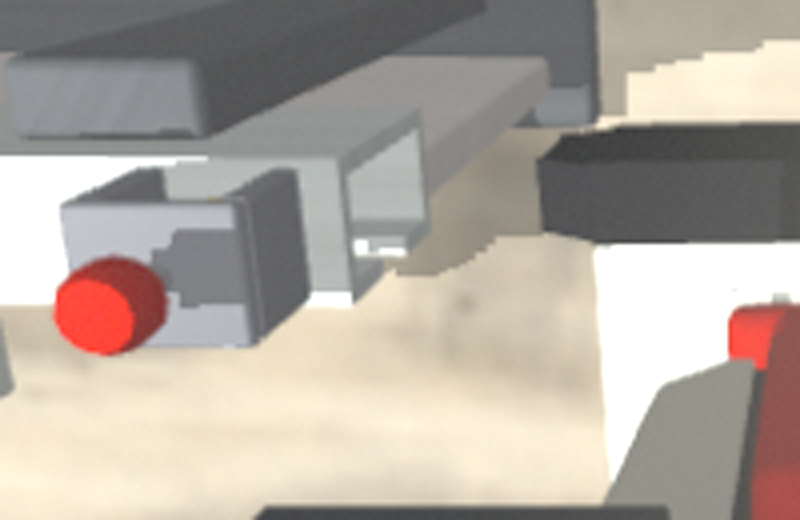

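Run:
```python
from h import *
np.set_printoptions(precision=1,suppress=True)
W=(67.21661676799157, 278.239657297923, 209.75846827160305,[674.61212258,-357.79905808,332.34036701],[2.85603502e+00,8.34977233e-04,-1.52277340e+00])
t=lambda u,v:((u+.5)/4-.5+70,(v+.5)/4-.5+155)
print("track end back/front top",*[atz(W,*t(*p),168) for p in[(343,157),(355,305)]])
print("track far back/front",*[atz(W,*t(*p),168) for p in[(20,155),(20,304)]])
print("bottom back",atz(W,*t(422,107),132),atz(W,*t(430,222),132))
print("runner back/front top near nose",*[atz(W,*t(*p),163) for p in[(570,158),(597,241)]], "near grip",*[atz(W,*t(*p),163) for p in[(780,160),(780,242)]])
print("runner bottom back",*[atz(W,*t(*p),137) for p in[(565,131),(780,124)]],"tip",*[atz(W,*t(*p),163) for p in[(540,160),(545,230)]])
print("grip",atz(W,280,266,202))
from c import *; print(w(0,-67,0))
```

```text
track end back/front top [ 632.1 -294.   168. ] [ 611.1 -294.3  168. ]
track far back/front [ 630.3 -250.9  168. ] [ 609.  -248.1  168. ]
bottom back [ 631.7 -293.2  132. ] [ 612.4 -293.7  132. ]
runner back/front top near nose [ 632.2 -323.3  163. ] [ 620.4 -326.9  163. ] near grip [ 633.3 -352.1  163. ] [ 621.4 -352.6  163. ]
runner bottom back [ 630.  -317.2  137. ] [ 632.7 -351.1  137. ] tip [ 631.7 -319.1  163. ] [ 621.6 -319.6  163. ]
grip [ 609.9 -361.6  202. ]
[ 596.7 -361.8  167. ]
```

The measured track width (21) and runner width (12) match the given sizes. The runner sits 3.2 mm too far in +x, so I'll correct that and enter gently.

```bash
sed -i 's/YAW=0.048; M=np.array(\[623,-293.5/YAW=0.046; M=np.array([619.8,-294/' c.py
python3 - <<'E'
from bench import robot
from h import *; from c import *
np.set_printoptions(precision=2,suppress=True)
robot.move_linear(w(0,-66,0),[D,0,YAW],speed=30); robot.sleep(.3)
p=robot.current_tcp_pos(); print(w(0,-66,0),p,robot.current_contact_force())
a,cam=grab(robot,"wrist"); cv2.imwrite("pics/w3.png",a)
for y in(-44,-40,-36,-32,-29):
    r=robot.move_linear(w(0,y,0),speed=25,f_stop=5)
    print(y,r,robot.current_tcp_pos()-w(0,y,0),robot.current_contact_force(),robot.current_ft_torque())
    if r: break
a,cam=grab(robot,"wrist"); cv2.imwrite("pics/w4.png",a); print(cam,robot.current_t())
E
```

```text
[ 593.37 -361.29  167.  ] [ 593.4  -361.29  166.97] [ 0.16  0.27 -2.47]
-44 False [ 0.   -0.15  0.  ] [-0.06 -0.76 -2.01] [0.01 0.02 0.02]
-40 False [-0.    0.15  0.01] [-0.52  0.37 -1.78] [-0.02  0.06 -0.02]
-36 False [0.02 0.24 0.02] [-0.08  1.27 -2.42] [ 0.02 -0.02  0.  ]
-32 False [ 0.01  0.22 -0.01] [-0.38  0.06 -1.4 ] [ 0.02  0.03 -0.01]
-29 False [0.02 0.19 0.04] [ 0.93 -0.13 -1.7 ] [0.04 0.04 0.03]
(67.21661676799157, 278.239657297923, 209.75846827160305, array([ 669.91, -320.31,  332.38]), array([ 2.86,  0.  , -1.52])) 9.725
```

Run:
```python
from bench import robot
from h import *; from c import *
np.set_printoptions(precision=2,suppress=True)
robot.move_linear(w(-.3,-29,0),speed=10)
for y in [-25,-21,-17,-12,-5,5,20,35,45,51,57,62]:
    r=robot.move_linear(w(-.3,y,0),speed=25,f_stop=13)
    print(y,r,robot.current_tcp_pos()-w(-.3,y,0),robot.current_contact_force(),robot.current_ft_torque(),robot.current_gripper_width())
    if r: break
a,cam=grab(robot,"wrist"); cv2.imwrite("pics/w5.png",a); print(robot.current_t())
```

```text
-25 False [-0.02 -0.32 -0.3 ] [ 1.8  -3.52 -4.53] [-0.67 -0.09 -0.08] 0.214202969509964
-21 False [-0.15 -1.48 -0.33] [ 1.09 -6.52 -6.72] [-1.3  -0.03 -0.23] 0.21517546730588666
-17 False [-0.41 -0.55 -0.74] [ 1.45 -3.45 -7.78] [-0.83  0.08 -0.14] 0.21488131636115976
-12 False [-0.45  1.07 -0.46] [-0.13 -1.64 -8.04] [-0.36  0.29  0.02] 0.21372725019978484
-5 False [ 0.08  0.65 -0.  ] [-0.09 -0.87 -8.04] [-0.29  0.14 -0.01] 0.213753750985735
5 False [-0.01  0.59 -0.04] [ 0.67 -1.88 -8.62] [-0.24  0.1  -0.07] 0.21072566117344085
20 False [-0.08  0.77 -0.15] [ 0.28 -0.75 -9.05] [-0.15  0.19 -0.03] 0.21113977764576963
35 False [-0.08  0.7  -0.11] [-0.19 -1.06 -6.97] [-0.03  0.17 -0.  ] 0.21357017603361783
45 False [-0.07  0.66 -0.07] [ 0.01 -0.76 -8.29] [-0.01  0.2  -0.04] 0.21447406375493314
51 False [-0.14  1.49 -0.18] [ 0.46  2.46 -7.73] [0.62 0.19 0.08] 0.213369209870989
57 False [-0.03  0.71  0.17] [-0.65  3.   -5.96] [0.75 0.18 0.11] 0.21259419890490838
62 False [ 0.74 -0.63  1.18] [ 0.54  0.3  -1.57] [ 0.08 -0.01  0.03] 0.2149692441786883
15.4667
```

The runner passed the catch with a peak of about 7 N, and the catch dropped behind its tail. Next I'll push the yellow reel to the end stop.

Run:
```python
from bench import robot
from h import *; from c import *
np.set_printoptions(precision=2,suppress=True)
def go(y,sp,fs):
    r=robot.move_linear(w(-.3,y,0),speed=sp,f_stop=fs)
    print(y,r,robot.current_tcp_pos()-w(-.3,y,0),robot.current_contact_force(),robot.current_t()); return r
for y,sp in [(68,20),(80,12),(100,25),(120,25)]:
    if go(y,sp,9): break
else:
    r=go(165,8,10)
a,cam=grab(robot,"wrist"); cv2.imwrite("pics/w6.png",a); print(robot.current_ft_torque())
print(robot.current_contact_force())
```

```text
68 False [0.02 0.13 0.01] [ 0.04 -0.06 -1.88] 15.9167
80 False [ 0.04 -0.14  0.06] [-0.65 -2.14 -1.97] 17.0667
100 False [ 0.01  0.3  -0.07] [-0.36 -0.57 -2.12] 18.0167
120 False [-0.04  0.32 -0.01] [-0.74  0.15 -1.76] 18.9667
165 True [ 0.14 -8.17 -0.25] [ 0.79 -1.76 -1.55] 23.2083
[-0.25 -0.23 -0.04]
[ 1.46 -2.42 -0.99]
```

It stopped at 156.8 mm, which puts the end stop at a rail y of about 132.8, inside the given range. Now I'll press in small steps.

Run:
```python
from bench import robot
from h import *; from c import *
np.set_printoptions(precision=2,suppress=True)
y=156.8
for i in range(14):
    robot.move_linear(w(-.3,y,0),speed=5); robot.sleep(.1)
    f=np.mean([robot.current_contact_force() for _ in range(5)],0); print(round(y,2),f,robot.current_tcp_pos()-w(-.3,y,0),robot.current_ft_torque(),robot.current_t())
    if f[1]<-11.2: break
    y+=.5 if f[1]>-7 else .25
for _ in range(5):
    robot.sleep(.25); print(robot.current_contact_force())
a,cam=grab(robot,"wrist"); cv2.imwrite("pics/w7.png",a);a,cam=grab(robot,"scene"); cv2.imwrite("pics/s7.png",a)
```

```text
156.8 [ 0.29 -1.01 -2.16] [-0.15 -0.   -0.24] [-0.41 -0.06 -0.08] 23.7083
157.3 [-0.37 -2.94 -2.79] [-0.16 -0.35 -0.1 ] [-0.84  0.04 -0.19] 24.0583
157.8 [ 0.13 -5.64 -3.47] [-0.13 -0.79  0.01] [-1.18  0.08 -0.18] 24.4083
158.3 [-0.62 -5.8  -3.32] [-0.1  -1.22  0.07] [-1.4   0.12 -0.14] 24.7583
158.8 [-0.17 -8.68 -3.37] [-0.08 -1.66  0.17] [-1.64  0.18 -0.22] 25.1083
159.05 [-0.09 -7.69 -3.52] [-0.05 -1.88  0.17] [-1.73  0.15 -0.21] 25.4583
159.3 [-0.85 -8.35 -3.8 ] [-0.01 -2.1   0.23] [-1.78  0.11 -0.19] 25.8083
159.55 [-0.24 -9.46 -3.52] [-0.01 -2.33  0.27] [-1.96  0.18 -0.26] 26.1583
159.8 [ 0.27 -9.49 -3.59] [ 0.02 -2.55  0.31] [-2.04  0.17 -0.29] 26.5083
160.05 [ -0.85 -10.72  -3.62] [ 0.04 -2.77  0.34] [-2.17  0.19 -0.32] 26.8583
160.3 [ -0.99 -11.71  -3.82] [ 0.06 -3.    0.37] [-2.36  0.24 -0.29] 27.2083
[ -0.78 -11.42  -3.26]
[ -1.12 -11.05  -3.29]
[ -0.82 -11.96  -3.05]
[ -0.05 -11.32  -2.55]
[ -1.13 -10.8   -4.41]
```

Run:
```python
from bench import robot
from h import *; from c import *
np.set_printoptions(precision=2,suppress=True)
robot.move_linear(w(-.3,161,0),speed=5)
for _ in range(5): robot.sleep(.25); print(robot.current_contact_force())
for y in(159.5,158.5,158,157.5,157.1,156.8):
    robot.move_linear(w(-.3,y,0),speed=10); robot.sleep(.15)
    f=np.mean([robot.current_contact_force() for _ in range(5)],0); print(y,f,robot.current_tcp_pos()-w(-.3,y,0))
    if f[1]>-2.5: break
robot.move_gripper(.4); print(robot.current_gripper_width(),robot.current_finger_force(),robot.current_contact_force())
p=robot.current_tcp_pos()
robot.move_linear(p+[0,0,60],speed=80)
robot.move_linear(p+[-60,0,110],speed=150); robot.sleep(.3)
a,cam=grab(robot,"wrist"); cv2.imwrite("pics/w8.png",a); print(cam)
robot.move_ptp([400,-350,330],[D,0,YAW]); robot.sleep(.3)
s,_=grab(robot,"scene");t,_=grab(robot,"top")
R_=lambda i,y,x:cv2.resize(i[y:y+140,x:x+190],None,fx=2.1,fy=2.1,interpolation=2)
cv2.imwrite("pics/f.png",np.vstack([np.hstack([R_(s,150,180),R_(t,140,220)]),np.hstack([cv2.resize(a,(399,294)),cv2.resize(t,(399,294))])]))
print(robot.current_t(),robot.current_contact_force())
```

```text
[ -0.86 -12.82  -3.57]
[ -1.48 -12.85  -4.01]
[ -0.72 -12.78  -2.15]
[ -1.77 -12.97  -3.58]
[ -0.35 -12.86  -4.27]
159.5 [ -0.98 -10.34  -2.76] [-0.01 -2.24  0.33]
158.5 [-0.64 -6.5  -3.48] [-0.06 -1.36  0.21]
158 [-0.35 -6.28 -2.1 ] [-0.1  -0.92  0.17]
157.5 [-0.37 -5.07 -2.3 ] [-0.07 -0.47  0.08]
157.1 [-0.38 -4.92 -2.34] [-0.03 -0.14  0.05]
156.8 [-0.39 -4.04 -2.22] [-0.03  0.12 -0.03]
0.4023711299560909 0.0 [0.13 0.48 0.48]
(67.21661676799157, 278.239657297923, 209.75846827160305, array([ 601.69, -133.96,  441.44]), array([ 2.85, -0.  , -1.53]))
36.3833 [-0.18  0.32  0.73]
```

View pics/f.png

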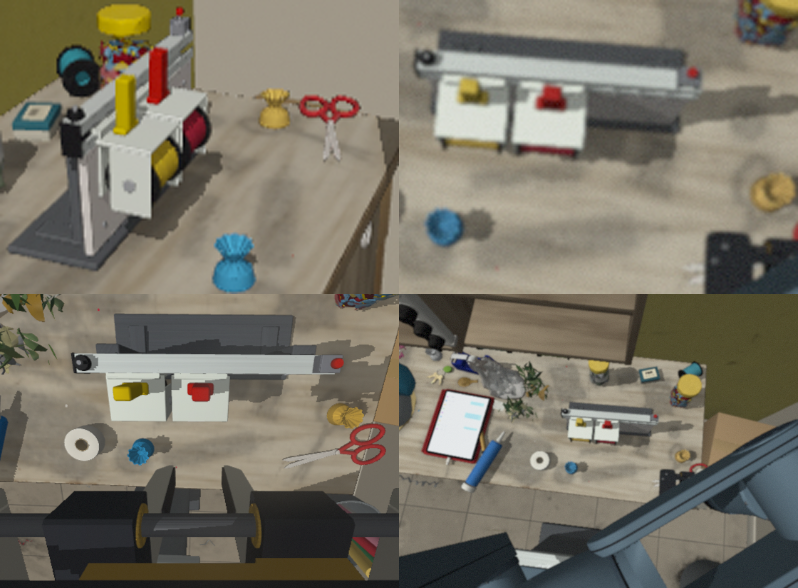

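Both reels hang on the track and the bystanders are unmoved. The composite shows the yellow top plate at (108–167, 375–420) and the red at (173–228, 375–420). With the runners touching, the gap between the plates should be 84−76 = 8 mm, so I'll check that.

Run:
```python
import cv2,numpy as np
g=cv2.imread("pics/w8.png").astype(int).min(2)
x0,x1=140,335
print(g[175,x0:x1:2])
for r in(166,170,174,177):
    p=g[r]; th=150; b=(p>th).astype(int)
    e=[round(i+(th-p[i])/(p[i+1]-p[i]),2) for i in range(x0,x1) if b[i]!=b[i+1]]
    print(r,e)
b=cv2.imread("pics/w8.png")[75:195,95:355]; cv2.imwrite("pics/w8c.png",cv2.resize(b,None,fx=3,fy=3,interpolation=2))
```

```text
[109 114 117 122 127 130 133 132 202 201 202 201 201 201 201 201 201 200
 200 200 200 199 199 199 198 199 198 198 198 196 198 197 197 197 196 196
 196 196 196 195 195 195 194 195 194 195 158  76  91 112 110 179 196 196
 195 195 194 194 194 195 194 193 194 193 194 194 194 193 192 193 194 193
 192 192 192 192 192 191 192 192 190 191 191 190 189 190 190 189 190 182
 116 127 123 126 124 123 123 123]
166 [np.float64(153.5), np.float64(231.69), np.float64(241.25), np.float64(319.29)]
170 [np.float64(154.16), np.float64(231.9), np.float64(241.33), np.float64(319.05)]
174 [np.float64(154.43), np.float64(232.07), np.float64(241.4), np.float64(318.7)]
177 [np.float64(154.76), np.float64(232.2), np.float64(241.62), np.float64(318.62)]
```

View pics/w8c.png

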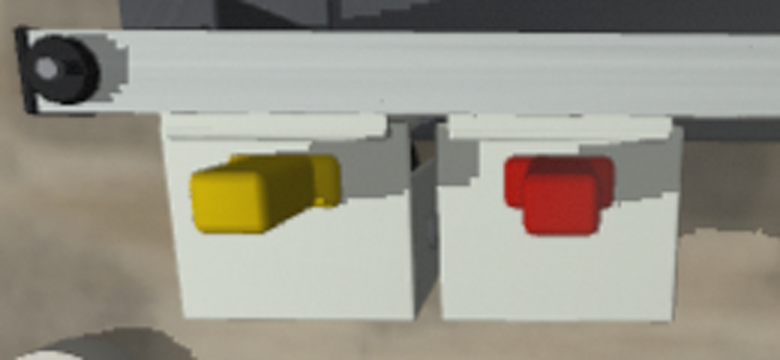

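Image ratios alone can't settle a 1 mm gap. I'll compare with the picture taken during pressing, when the runners were certainly touching.

Run:
```python
import cv2,numpy as np
for f in("w6","w7"):
    g=cv2.imread(f"pics/{f}.png").astype(int).min(2)
    for r in range(205,262,8):
        p=g[r]; th=150; b=(p>th).astype(int)
        print(f,r,[float(round(i+(th-p[i])/(p[i+1]-p[i]),1)) for i in range(0,559) if b[i]!=b[i+1]])
b=cv2.imread("pics/w7.png"); cv2.imwrite("pics/w7v.png",b)
```

```text
w6 205 [1.0, 59.2, 252.9]
w6 213 [5.8, 15.3, 55.2, 252.9]
w6 221 [35.7, 252.8]
w6 229 [42.1, 45.2, 88.1, 120.7, 172.9, 204.8, 219.9, 370.3, 375.5, 377.0, 408.2, 473.0]
w6 237 [89.6, 118.6, 174.9, 205.4, 220.9, 251.4, 306.0, 335.3, 337.7, 354.5, 414.5, 480.8, 493.0, 500.0]
w6 245 [40.5, 43.0, 43.0, 47.0, 72.5, 73.5, 75.5, 76.5, 91.4, 113.5, 175.8, 207.4, 219.6, 250.9, 308.6, 335.1, 337.4, 351.7, 357.0, 358.5, 364.5, 365.3, 429.0, 481.8]
w6 253 [9.0, 47.5, 48.5, 72.0, 81.0, 93.2, 104.2, 159.9, 207.9, 220.3, 233.6, 324.8, 334.6, 335.3, 407.0, 413.3, 484.0]
w6 261 [153.6, 208.4, 220.7, 229.5, 327.9, 335.9, 336.2, 489.5]
w7 205 [2.1, 59.6, 253.9]
w7 213 [6.7, 16.4, 56.2, 253.9]
w7 221 [37.9, 252.9]
w7 229 [41.3, 44.6, 88.4, 121.7, 173.9, 205.4, 220.8, 336.3, 338.2, 369.3, 375.0, 376.2, 407.5, 474.0]
w7 237 [90.3, 119.3, 174.9, 206.1, 221.0, 251.5, 306.9, 336.0, 337.3, 355.0, 414.0, 480.2, 491.7, 498.3]
w7 245 [40.5, 42.5, 44.0, 46.0, 76.0, 79.0, 92.2, 114.5, 175.9, 208.1, 219.7, 251.0, 308.7, 335.2, 337.3, 351.0, 358.0, 359.5, 428.5, 480.5]
w7 253 [9.5, 21.0, 22.5, 46.0, 49.0, 72.0, 79.0, 79.0, 81.0, 93.7, 105.2, 160.6, 208.7, 220.4, 233.6, 324.8, 411.0, 411.0, 487.0]
w7 261 [154.5, 209.2, 220.7, 229.5, 327.9, 335.8, 336.4, 488.5]
```

View pics/w7v.png

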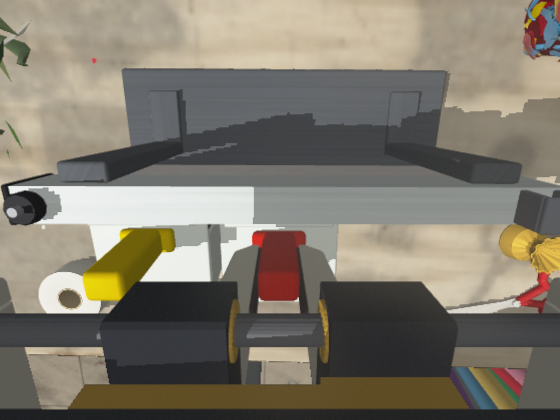

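At contact (w7) the gap-to-width ratio is 0.102, against 0.121 after release. So the red runner rebounded about 1 mm when the fingers opened. I'll nudge the red grip gently with the closed fingers until they touch again, back straight off, and re-measure from the same viewpoint.

```bash
cat > m.py <<'E'
import cv2
def edges(f):
    g=cv2.imread(f).astype(int).min(2); th=150
    for r in(166,170,174,177):
        p=g[r]; b=p>th; e=[float(i+(th-p[i])/(p[i+1]-p[i])) for i in range(140,335) if b[i]!=b[i+1]]
        print(r,[round(v,2) for v in e], round((e[2]-e[1])/((e[1]-e[0]+e[3]-e[2])/2),4) if len(e)==4 else '')
E
python3 - <<'E'
from bench import robot
from h import *; from c import *; from m import edges
np.set_printoptions(precision=2,suppress=True)
robot.move_ptp(w(-.3,108,70),[D,0,YAW]); robot.move_gripper(0)
robot.move_linear(w(-.3,108,-8),speed=120)
r=robot.move_linear(w(-.3,138,-8),speed=12,f_stop=4.5)
p=robot.current_tcp_pos(); print(r,138+(p-w(-.3,138,-8))[1],robot.current_contact_force())
if r:
    y=138+(p-w(-.3,138,-8))[1]
    for k in range(8):
        robot.move_linear(w(-.3,y,-8),speed=5);robot.sleep(.1); f=np.mean([robot.current_contact_force() for _ in range(5)],0); print(round(y,2),f,robot.current_tcp_pos()-w(-.3,y,-8))
        if f[1]<-7: break
        y+=.4
robot.move_linear(w(-.3,y-20,-8),speed=30)
robot.move_linear(w(-.3,y-20,70),speed=120)
q=w(-.3,156.8,0); robot.move_linear(q+[-60,0,110],speed=150); robot.sleep(.3)
a,cam=grab(robot,"wrist"); cv2.imwrite("pics/w9.png",a); print(cam[3:],robot.current_t())
edges("pics/w8.png");edges("pics/w9.png")
E
```

```text
True 131.20716851267915 [ 0.72 -1.25  0.58]
131.21 [ 0.47 -1.64  0.92] [-0.09 -0.08 -0.15]
131.61 [-0.3  -2.45  0.84] [-0.04 -0.29  0.01]
132.01 [-1.77 -4.17  1.34] [ 0.01 -0.32  0.18]
132.41 [-2.45 -5.19  2.42] [ 0.04 -0.55  0.31]
132.81 [-1.35 -6.19  3.5 ] [ 0.07 -0.76  0.47]
133.21 [-2.23 -6.77  2.87] [ 0.11 -1.    0.57]
133.61 [-2.07 -6.92  3.58] [ 0.16 -1.24  0.72]
134.01 [-2.16 -8.    4.64] [ 0.21 -1.48  0.85]
(array([ 601.57, -135.05,  441.49]), array([ 2.85, -0.  , -1.52])) 46.2583
166 [153.5, 231.69, 241.25, 319.29] 0.1224
170 [154.16, 231.9, 241.33, 319.05] 0.1214
174 [154.43, 232.07, 241.4, 318.7] 0.1204
177 [154.76, 232.2, 241.62, 318.62] 0.1221
166 [153.53, 231.52, 241.27, 318.79] 0.1253
170 [154.13, 231.62, 241.16, 318.57] 0.1233
174 [154.43, 231.74, 241.13, 318.42] 0.1215
177 [154.86, 231.92, 241.12, 318.32] 0.1193
```

A second independent push reached firm resistance at once, and the rest spacing stayed the same to within 0.2 mm. The residual difference fits the sag and tilt of a loose hanger, so the row is closed. Handing in.

```bash
python3 -c "
from bench import robot
print(robot.hand_in())"
```

```text
the job is handed in; nothing more can be done
None
```

The job is handed in (result not shown): the red reel hangs beside the yellow one, pushed past the catch to the end stop and pressed there at about 13 N, no reading above that; runner contact was judged from a firm re-push and unchanged plate spacing, so a gap of up to about 1 mm cannot be ruled out.

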